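Clamp a coated panel and hold the film thickness gauge on its marked spot

TASK

The coated test panel lies loose on its sloping rest: slide the rest's clamp bar (the one with the red knob) down until the panel is hard against the bottom lip and pinched there. Then take the film thickness gauge out of its holder and set its spring probe inside the red ring on the panel, square to the coating, pressing lightly so that the steel sleeve goes in about half its travel and never knocking it on the panel. Finish still holding the gauge there, with the panel still clamped and the other things on the bench left alone.

Things in the scene. Friction and masses are not known exactly. Their poses are not given: they have to be found in the camera images.
- panel_rest: Fixed panel rest, grey base 172 x 176 mm with a dark grey bed 206 mm wide and a bright lip, rising at 20 degrees away from the rest's front edge. Origin at the centre of its foot on the bench; its x axis points horizontally from the low front to the high back, y to the left, z up. It is about 100 mm high with the clamp knob.
- lip (a point): Foot of the inner face of the bed's bottom lip, at mid width on the bed surface; 82 mm in front of the rest's origin, 26 mm above the bench. Axes of the bed: x up the slope, y to the left, z square out of the bed (20 degrees from vertical, leaning to the rest's front). The bed runs from x = -12 to 178 mm; the lip is 9 mm high. Panel fully home: its origin at x = 50 mm.
- clamp_bar: Dark crossbar clamp, 172 mm wide, 20 mm deep, its top 12 mm above the bed, on two side rods. Origin at the foot of its rubber face, which looks down the slope; axes as lip. It slides along the slope against 3 N of friction (up to 10 N once it pushes the panel) and stays where left; its face is 116 to 134 mm up from the lip at the start, 100 mm when it pinches the panel.
- clamp_knob (a point): Centre of the grip of the red knob on the clamp bar: an upright cylinder 16 mm in diameter and 29 mm tall, square to the bed, its foot 12 mm and its top 41 mm above the bed surface; this point is 30 mm above the bed and 11 mm behind the clamp face.
- panel: Loose cream-coated steel panel 100 mm (x, along the slope) x 150 mm (y) x 5 mm, 0.55 kg, lying on the bed about 6 mm up from the lip. Origin at the centre of its underside, z square out of the coated face. Three felt-tip rings of 28 mm diameter are drawn on it: one red, two black.
- red_spot (a point): Centre of the red ring on the panel's coated face (40 mm to the left of the panel's centre, 5 mm down the slope from it, 5 mm above its underside); same axes as the panel.
- gauge_holder: Fixed white holder block 60 x 52 mm, 62 mm high, with a socket 41 x 31 mm and 16 mm deep in its top in which the gauge stands; origin at the centre of its foot.
- gauge: Film thickness gauge, 0.15 kg: upright dark box body 38 (x) x 28 (y) x 100 mm, below it a nose and a spring-loaded steel probe sleeve. Origin at the probe's end face, sleeve out; z runs up along the gauge: nose end at 11 mm, body from 34 to 134 mm. Grip it across its 28 mm width (y), 25 to 35 mm below the top. In the holder its origin is 12 mm above the bench.
- probe_tip (a point): Centre of the flat end face of the steel sleeve, 12 mm in diameter; at the gauge's origin while the sleeve is out, moving up along the gauge as it is pressed in.
- probe_sleeve (a joint): How far the sleeve is pushed in, 0 (out) to 0.008 m (bottomed); its spring gives about 1 N at the start and 0.7 N more per mm, so about 4 N at half travel.
- log_book: Bystander, leave alone: blue closed book 150 x 212 x 14 mm lying on the bench; origin at the centre of its underside.
- marker: Bystander, leave alone: white and red felt-tip marker, 135 mm long, lying on the book; origin at the centre of its underside.
- stopwatch: Bystander, leave alone: black round stopwatch, 62 mm across, 20 mm high; origin at the centre of its underside.
- paint_tin_white: Bystander, leave alone: small paint tin with a blue-banded label, 62 mm across, 76 mm high; origin at the centre of its underside.
- paint_tin_grey: Bystander, leave alone: small paint tin with a grey-banded label, 62 mm across, 76 mm high; origin at the centre of its underside.
- film_applicator: Bystander, leave alone: steel frame applicator 118 x 44 x 34 mm; origin at the centre of its underside.
- thinner_bottle: Bystander, leave alone: brown bottle with a black cap, 66 mm across, 143 mm high; origin at the centre of its underside.
- tape: Bystander, leave alone: roll of masking tape 98 mm across, 25 mm high; origin at the centre of its underside.

How it is judged (in metres and radians):
On the way, in this order (a step that is already met when the one before it is completed fails the run):
1. the clamp bar bears on the panel and the panel is home against the lip (within 2 mm) (x of panel in the frame of lip below 0.052 m and x of clamp_bar in the frame of lip below 0.1025 m and contact force between clamp_bar and panel above 0.5 N), for 0.2 s.
2. the gauge is in the fingers, clear of its holder (contact force between the fingers and gauge above 2 N and contact force between gauge and gauge_holder below 0.05 N and height (world z) of gauge above 0.035 m), for 0.2 s.
At the end, for the whole second after the job is handed in: Panel home (within 2 mm) with the clamp bar still against it; gauge held still, touching only the fingers and panel, its probe within 8 mm of the red ring's centre, square within 8 degrees, sleeve in by 1.8 to 6.5 of 8 mm, 1.2 to 12 N on the panel (x of panel in the frame of lip below 0.052 m and x of clamp_bar in the frame of lip below 0.1025 m and distance between probe_tip and red_spot below 0.008 m and angle between the z axis of gauge and the z axis of panel, either way round below 0.14 rad and value of joint probe_sleeve between 0.0018 and 0.0065 m and contact force between gauge and panel between 1.2 and 12 N and contact force between the fingers and gauge above 2 N and contact force between gauge and panel_rest below 0.05 N and contact force between gauge and gauge_holder below 0.05 N and linear speed of gauge below 0.02 m/s); the arm keeps its last pose, push and grip.
It fails at once if the gauge is pressed or knocked on the panel with more than 25 N (contact force between gauge and panel above 25 N).
It fails at once if another thing on the bench is moved more than 30 mm (distance of any of log_book, marker, stopwatch, paint_tin_white, paint_tin_grey, film_applicator, thinner_bottle, tape from where it was at the start of the episode above 0.03 m).
It also fails if it takes over 48 s, if anything falls off the work surface, if the arm or the gripper's body presses on something with over 40 N, if the wrist force passes 120 N, or if a joint passes its speed limit or range.

ROBOT

A 6-joint arm with a two-finger parallel gripper is mounted at the origin on a cart in front of the work surface, level with it; the furniture and walls round the work are solid. World frame = base frame: x ahead of the robot, y to its left, z up, the work surface at z = 0. Lengths are in mm, angles in rad, forces in N, time in s.
With the tool pointing down it reaches from about 350 to 875 mm from the base axis. Payload 4.2 kg.
Tool frame: the origin (TCP) lies at the very end of the fingers, on their centre line; the grasp point (between the pads) lies arm.grip_depth behind it (arm.grip_depth is the distance from the TCP to the grasp point, in mm); z points along the fingers, y is the direction in which the jaws open and shut (so a half turn about z gives the same grasp; the last joint's range is limited). The gripper opens to 85 mm and grips with 20 to 120 N. Pads are 22 mm wide; open, the fingers measure 114 mm over their backs; the gripper's body (76 mm by 85 mm) begins 54 mm behind the grasp point. The pads swing forward as they close: fully open they stand 13 mm farther back than shut.
Start: joints at [-0.994, 0.385, 0.008, 0, -1.194, -0.259], TCP at [195.314, -593.676, 231.312] pointing down, gripper open.
Joint ranges: [-3.14, 3.14], [-1.21, 2.06], [-1.07, 1.41], [-3.16, 2.05], [-2.99, -0.16], [-3.1, 3.1]. Speed limits (rad/s): [2.79, 2.79, 3.14, 3.14, 3.14, 3.14].

INTERFACE

Orientations are given as a unit quaternion [x, y, z, w].
In Python, from bench import arm, optics, workorder gives the robot as it stands. The module is installed in compiled form; this text tells all that it offers.
- The arm moves only by the tool play_rows, never from a script. Its arguments are lists of equal length, an entry for each row: "travel": the shift along the tool's x, y, z in m, a list of three; "rotation": the turn, a rotation vector about the tool's x, y, z in rad, a list of three; "grip": the opening, from 0 (shut) to 1 (fully open). In form: {"travel": [[x, y, z], ...], "rotation": [[rx, ry, rz], ...], "grip": [grip, ...]}. A call has 1 to 12 rows; each row shifts and turns the commanded pose from where the row before left it, along the tool's axes as they then stand; what a row does not reach is not made up. A row lasts 1/12 s, in which the tool goes at most 41.7 mm and 7.16 degrees, less where a joint would pass 70% of its speed; a pose out of reach is approached as far as the arm can. A call is refused whole if a number of a shift passes 0.0417 or a number of a turn 0.125, either way. A call with a gripper value outside its range is refused whole. The fingers move at their own pace and stop on an object; the grip force is fixed at half the most. Time passes only in rows, so rows that do not move let the fingers close. It gives the time, the measured TCP pose, the force and the opening at its end, in the units of the state.
- arm.read_state(): the state, without advancing time (a new reading comes with each control period).
- optics.get_image(name): name is "side" or "top" or "wrist"; returns a dict with "image" (400x640x3 uint8, blue, green, red), "depth" (400x640 float32, mm along the optical axis (not along the pixel's ray), 0 where there is no reading), "camera_matrix" (3x3 intrinsics, pixels), "k1" (the pictures are not rectified: a ray, as slopes to the right and down, at radius r is drawn at 1 + k1 r^2 times it, then the intrinsics apply), "R" (3x3) and "t" (3): a world point X has camera coordinates R X + t; the wrist camera has in their place "hand_eye" (4x4, takes a point from camera to tool coordinates, whose origin is the TCP and whose axes are the flange's). Camera axes: x right, y down, z forward; pixel columns grow to the right and rows downward; lengths in mm; the calibration is good to about 2 mm. A picture is of the moment at which its call begins: read the wrist's pose just before it.
- workorder.job_done(): hands the job in, once; it reports no verdict.
The state is a dict: "clock": time; "joints": joint angles; "joint_vel": joint speeds; "joint_efforts": joint torques, N m; "position": TCP position; "ee_rot": TCP orientation; "contact_force": force on the tool from outside, world axes, zero at the start; "wrist_torque": the same for the moment, N m; "gripper_width": finger opening in mm.
Only numpy, scipy, OpenCV 4.12 (cv2) and the standard library are available. Lean on these libraries where they do the work, as an engineer would, in place of code of your own. Each camera call takes 0.05 s, during which the arm holds its last target. There are 200 camera calls.

## Working session

There is one attempt and no reset: what is moved stays moved. The work goes in short steps, Python scripts to look and compute and a tool call to move; the robot and the scene stay as the last step left them, time stands still between calls to the robot, and variables do not carry over. Pictures are saved under pics/ and viewed, about 8 in all and at most 12, crops included, and the job is handed in when it is done.

Besides the shell and the picture viewer there is one more tool, called after "Call:" as name(argument=value, ...) on one line, values as JSON. play_rows: Moves the arm, as the interface text tells. Its arguments: {"type":"object","properties":{"travel":{"type":"array","items":{"type":"array","items":{"type":"number"}}},"rotation":{"type":"array","items":{"type":"array","items":{"type":"number"}}},"grip":{"type":"array","items":{"type":"number"}}},"required":["travel","rotation","grip"]}

```bash
mkdir -p pics; cat > h.py <<'E'
import numpy as np, cv2
from bench import arm, optics, workorder
from scipy.spatial.transform import Rotation as Ro
np.set_printoptions(precision=3,suppress=True)
def grab(n):
    s=arm.read_state(); d=optics.get_image(n); d['s']=s
    if 'hand_eye' in d:
        H=np.array(d['hand_eye']); Rt=Ro.from_quat(s['ee_rot']).as_matrix()
        d['Rw']=Rt@H[:3,:3]; d['c']=Rt@H[:3,3]+np.array(s['position'])
    else:
        R=np.array(d['R']); d['Rw']=R.T; d['c']=-R.T@np.array(d['t'])
    return d
def cloud(d):
    K=np.array(d['camera_matrix']); v,u=np.mgrid[:400,:640]
    p=np.stack([u.ravel(),v.ravel()],1).astype(np.float64)[:,None]
    n=cv2.undistortPoints(p,K,np.array([d['k1'],0,0,0.]))[:,0]
    z=d['depth'].ravel().astype(float)
    P=np.c_[n*z[:,None],z]@d['Rw'].T+d['c']
    P[z==0]=np.nan
    return P.reshape(400,640,3)
E
python3 - <<'E'
from h import *
s=arm.read_state(); print({k:np.array(v) for k,v in s.items()}, arm.grip_depth)
for n in ('top','side'):
    d=grab(n); P=cloud(d); np.savez(n+'.npz',P=P,img=d['image']); cv2.imwrite(f'pics/{n}.png',d['image']); print(n,d['c'],d['Rw'][:,2])
E
```

```text
{'clock': array(0.), 'joints': array([-0.994,  0.386,  0.007, -0.001, -1.194, -0.259]), 'joint_vel': array([-0.001,  0.001, -0.001, -0.   , -0.001, -0.001]), 'joint_efforts': array([  0.002, -39.228,  18.841,   4.186,  -0.005,  -0.   ]), 'position': array([ 195.148, -593.141,  230.209]), 'ee_rot': array([-0.158,  0.987,  0.001, -0.   ]), 'contact_force': array([-0.04 ,  0.579, -0.251]), 'wrist_torque': array([-0.017,  0.004,  0.04 ]), 'gripper_width': array(85.08)} 18.700000000000003
top [ 331.904  -74.261 1266.097] [ 0.172 -0.012 -0.985]
side [  346.686 -1227.293   613.047] [ 0.16   0.904 -0.397]
```

View pics/top.png

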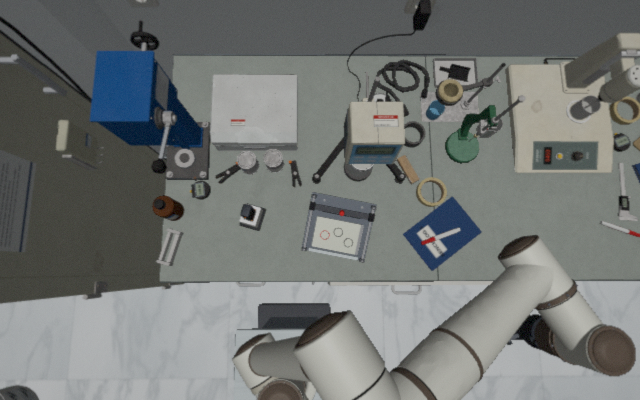

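View pics/side.png

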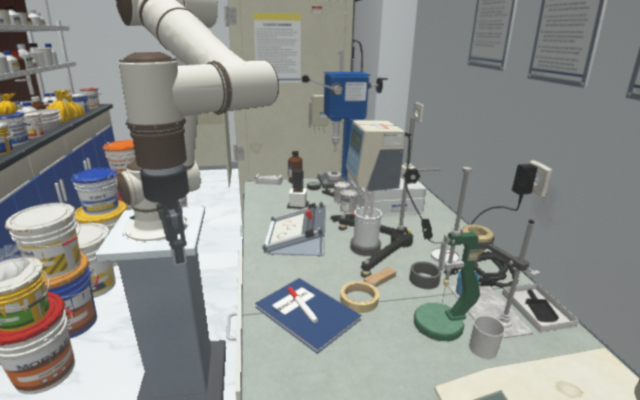

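Top view: rest around (340,228), with the red knob at (342,213) and the red ring at about (325,235). The gauge in its holder is at (250,214). The side view agrees. Measuring next.

```bash
python3 - <<'E'
from h import *
z=np.load('top.npz'); P=z['P']; I=z['img'].astype(int)
def reg(u0,u1,v0,v1):
    return P[v0:v1,u0:u1].reshape(-1,3), I[v0:v1,u0:u1].reshape(-1,3)
p,c=reg(295,385,185,270)
# cream panel pixels
m=(c.min(1)>165)&(p[:,2]>15)
print('cream',m.sum())
q=p[m]; q=q[np.isfinite(q).all(1)]
for _ in range(3):
    ct=q.mean(0); n=np.linalg.svd(q-ct)[2][2]; n*=np.sign(n[2]); r=(q-ct)@n; q=q[abs(r)<3]
print('plane',ct,n,np.degrees(np.arccos(n[2])),'yaw upslope',np.degrees(np.arctan2(-n[1],-n[0])),len(q))
red=(c[:,2]>c[:,1]+50)&(c[:,2]>c[:,0]+50)
vv,uu=np.mgrid[185:270,295:385]
for a,b in zip(np.c_[uu.ravel(),vv.ravel()][red],p[red]): print(a,b,end=';')
print()
g,cg=reg(232,272,195,235)
t=g[(g[:,2]>120)]; print('gauge top',len(t),t.mean(0),t.min(0),t.max(0))
h=g[(g[:,2]>52)&(g[:,2]<72)]; print('holder',len(h),h.mean(0),h.min(0),h.max(0),cv2.minAreaRect(h[:,:2].astype(np.float32)))
print('gauge rect',cv2.minAreaRect(t[:,:2].astype(np.float32)))
b=cv2.resize(I[180:275,225:390].astype(np.uint8),None,fx=4.8,fy=4.8,interpolation=cv2.INTER_CUBIC); cv2.imwrite('pics/crop.png',b)
E
```

```text
cream 1208
plane [ 440.228 -159.008   49.341] [-0.322  0.066  0.945] 19.165203560334287 yaw upslope -11.567423931520139 927
[341 210] [ 515.338 -174.176   96.574];[342 210] [ 514.93  -177.043   99.153];[340 211] [ 510.677 -170.209  106.557];[341 211] [ 509.722 -172.748  112.725];[342 211] [ 510.014 -175.967  110.799];[343 211] [ 510.031 -179.034  110.665];[339 212] [ 507.95  -167.291  104.146];[340 212] [ 507.025 -169.859  110.22 ];[341 212] [ 506.778 -172.777  111.822];[342 212] [ 506.763 -175.822  111.888];[343 212] [ 506.169 -178.52   115.78 ];[339 213] [ 507.656 -168.754   85.286];[340 213] [ 504.202 -169.957  108.46 ];[341 213] [ 503.608 -172.677  112.42 ];[342 213] [ 503.774 -175.826  111.274];[343 213] [ 503.657 -178.808  112.03 ];[339 214] [ 505.167 -169.068   80.774];[340 214] [ 500.616 -169.628  111.879];[341 214] [ 501.025 -172.917  109.05 ];[342 214] [ 500.781 -175.828  110.689];[343 214] [ 500.756 -178.866  110.829];[340 215] [ 498.308 -170.022  106.535];[341 215] [ 497.264 -172.465  113.777];[342 215] [ 497.583 -175.705  111.523];[343 215] [ 497.789 -178.885  110.053];[320 234] [ 445.522 -110.148   50.431];[329 235] [ 442.378 -138.772   49.376];
gauge top 136 [506.222 110.    143.493] [487.209  94.548 120.417] [526.819 128.14  152.879]
holder 150 [500.491 104.323  61.766] [473.418  80.19   53.181] [543.569 142.92   71.964] ((507.82196044921875, 111.28607940673828), (52.313446044921875, 60.310359954833984), 73.85415649414062)
gauge rect ((507.43231201171875, 112.04804992675781), (30.36358642578125, 38.45902633666992), 69.6898193359375)
```

View pics/crop.png

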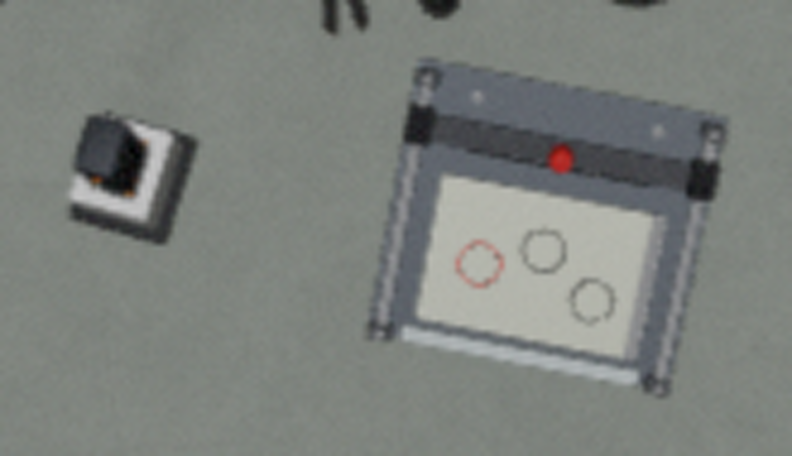

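The crop shows the knob at (562,158), the ring centre at (480,263) and the gauge at (112,150). The tilt and heights agree with the given sizes: 19.2° against 20°, and the knob top measures 42 mm above the bed against 41. Next I plan a look pose above the knob.

```bash
cat >> h.py <<'E'
def bedR(yaw):  # columns bed x,y,z in world
    return (Ro.from_euler('z',yaw,degrees=True)*Ro.from_euler('y',-20,degrees=True)).as_matrix()
def tool_for(z,y,near):
    z=z/np.linalg.norm(z); y=y-z*(y@z); y/=np.linalg.norm(y)
    c=[np.c_[np.cross(s*y,z),s*y,z] for s in (1,-1)]
    return min(c,key=lambda M:Ro.from_matrix(near.T@M).magnitude())
def plan(p,M,N=None,vmax=36,start=None):
    s=arm.read_state()
    p0,R0=start if start else (np.array(s['position']),Ro.from_quat(s['ee_rot']).as_matrix())
    rv=Ro.from_matrix(R0.T@M).as_rotvec(); d=R0.T@(np.array(p)-p0)
    if N is None: N=int(max(np.ceil(np.linalg.norm(d)/vmax),np.ceil(np.linalg.norm(rv)/.11),1))
    A=sum(Ro.from_rotvec(rv/N*k).as_matrix() for k in range(N))
    print('N',N,'travel m',np.round(np.linalg.solve(A,d)/1000,4).tolist(),'rot',np.round(rv/N,4).tolist(),'dist',round(np.linalg.norm(d),1),'deg',round(np.degrees(np.linalg.norm(rv)),2))
E
python3 - <<'E'
from h import *
B=bedR(-11.6); R0=Ro.from_quat(arm.read_state()['ee_rot']).as_matrix()
M=tool_for(-B[:,2],B[:,1],R0); print(M)
k=np.array([504,-174.5,111.5])+B[:,2]*110-B[:,0]*25
print(k); plan(k,M)
print(optics.get_image('wrist')['hand_eye'])
E
```

```text
[[-0.92   0.201  0.335]
 [ 0.189  0.98  -0.069]
 [-0.342 -0.    -0.94 ]]
[ 444.134 -162.211  206.316]
N 14 travel m [-0.0199, 0.0297, 0.0046] rot [0.0066, -0.0244, 0.0367] dist 498.3 deg 35.78
[[  -0.      -0.955   -0.298   75.773]
 [   1.      -0.       0.       0.512]
 [  -0.001   -0.298    0.955 -141.481]
 [   0.       0.       0.       1.   ]]
```

Call:
play_rows(travel=[[-0.0199,0.0297,0.0046],[-0.0199,0.0297,0.0046],[-0.0199,0.0297,0.0046],[-0.0199,0.0297,0.0046],[-0.0199,0.0297,0.0046],[-0.0199,0.0297,0.0046],[-0.0199,0.0297,0.0046]], rotation=[[0.0066,-0.0244,0.0367],[0.0066,-0.0244,0.0367],[0.0066,-0.0244,0.0367],[0.0066,-0.0244,0.0367],[0.0066,-0.0244,0.0367],[0.0066,-0.0244,0.0367],[0.0066,-0.0244,0.0367]], grip=[1,1,1,1,1,1,1])

```text
clock: 0.73
position: [290.6, -360.5, 206.4]
ee_rot: [-0.029, 0.996, -0.009, 0.088]
contact_force: [0.8, -0.2, 0.1]
gripper_width: 85.2
```

Call:
play_rows(travel=[[-0.0199,0.0297,0.0046],[-0.0199,0.0297,0.0046],[-0.0199,0.0297,0.0046],[-0.0199,0.0297,0.0046],[-0.0199,0.0297,0.0046],[-0.0199,0.0297,0.0046],[-0.0199,0.0297,0.0046],[0,0,0],[0,0,0]], rotation=[[0.0066,-0.0244,0.0367],[0.0066,-0.0244,0.0367],[0.0066,-0.0244,0.0367],[0.0066,-0.0244,0.0367],[0.0066,-0.0244,0.0367],[0.0066,-0.0244,0.0367],[0.0066,-0.0244,0.0367],[0,0,0],[0,0,0]], grip=[1,1,1,1,1,1,0.5,0.5,0.5])

```text
clock: 1.48
position: [444.0, -161.1, 205.9]
ee_rot: [0.097, 0.98, -0.018, 0.173]
contact_force: [0.2, -0.2, -0.1]
gripper_width: 52.0
```

```bash
cat > look.py <<'E'
from h import *
import sys
d=grab('wrist'); P=cloud(d); np.savez('w_'+sys.argv[1]+'.npz',P=P,img=d['image']); cv2.imwrite(f'pics/{sys.argv[1]}.png',d['image'])
s=d['s']; print(s['clock'],np.array(s['position']),np.array(s['ee_rot']),s['gripper_width'])
E
python3 look.py knob; python3 - <<'E'
from h import *
B=bedR(-11.6)
z=np.load('w_knob.npz'); P=z['P'].reshape(-1,3); c=z['img'].reshape(-1,3).astype(int)
ok=np.isfinite(P).all(1)
m=ok&(c.min(1)>150)&(P[:,2]>20)&(P[:,2]<80)&(abs(P[:,0]-440)<80)&(abs(P[:,1]+159)<100)
q=P[m]
for _ in range(5):
    ct=np.median(q,0) if _==0 else q.mean(0); n=np.linalg.svd((q-ct)[::7])[2][2]; n*=np.sign(n[2]); q=q[abs((q-ct)@n)<2]
print(len(q),ct,n,np.degrees(np.arccos(n[2])),np.degrees(np.arctan2(-n[1],-n[0])))
r=cv2.minAreaRect(((q-ct)@B[:,:2]).astype(np.float32)); print('panel rect bed coords',r, 'center world', ct+B[:,:2]@np.array(r[0]))
red=ok&(c[:,2]>c[:,1]+60)&(c[:,2]>c[:,0]+60)
h=(P-ct)@n
k=P[red&(h>20)]; kb=k@B; print('knob n',len(k),k.mean(0),'top',np.percentile(h[red&(h>20)],[5,50,95]))
kt=P[red&(h>34)]; print('knob top',len(kt),(kt@B).min(0),(kt@B).max(0), B@(((kt@B).min(0)+(kt@B).max(0))/2))
rg=P[red&(abs(h)<3)]; rb=rg@B; print('ring',len(rg),rb.min(0),rb.max(0), rg.mean(0), rb.mean(0), B@((rb.min(0)+rb.max(0))/2))
E
```

```text
1.4833 [ 443.997 -161.128  205.85 ] [ 0.097  0.98  -0.018  0.173] 51.95324419818974
21175 [ 440.284 -161.887   48.185] [-0.335  0.066  0.94 ] 19.983957823051476 -11.19723839299644
panel rect bed coords ((-5.746028900146484, -0.21929168701171875), (115.90159606933594, 155.2203826904297), 0.33974525332450867) center world [ 434.951 -161.016   46.219]
knob n 360 [ 502.523 -173.429  106.815] top [22.913 35.355 36.969]
knob top 243 [526.846 -75.719 -79.394] [540.461 -61.562 -75.569] [ 503.385 -173.402  109.711]
ring 201 [ 434.958  -45.742 -114.726] [ 463.447  -17.074 -110.435] [ 444.525 -123.671   47.415] [ 448.77   -31.761 -112.881] [ 444.894 -123.387   47.845]
```

View pics/knob.png

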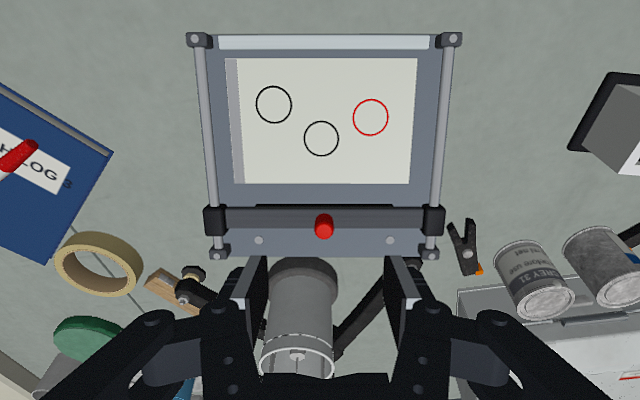

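The picture shows the knob at (323,227), the ring at (370,117) and the panel at rest with a gap below the bar. The numbers agree: tilt 20.0°, yaw about -11.3°, knob top 41.5 mm above the bed.

```bash
python3 - <<'E'
from h import *
B=bedR(-11.3); s=arm.read_state(); R0=Ro.from_quat(s['ee_rot']).as_matrix()
M=tool_for(-B[:,2],B[:,1],R0); k=np.array([503.4,-173.4,109.7])
plan(k+B[:,2]*20,M); 
print((k-B[:,2]*25)); plan(k-B[:,2]*25,M,start=(k+B[:,2]*20,M))
P=np.load('top.npz')['P'].reshape(-1,3); b=(P-k)@B
m=(abs(b[:,0])<45)&(abs(b[:,1])<75)&(b[:,2]>-25)&np.isfinite(b).all(1); print('obst',m.sum(),np.round(b[m][::6]).tolist())
E
```

```text
N 3 travel m [-0.0081, 0.0003, 0.0304] rot [-0.0008, -0.0002, -0.0006] dist 94.4 deg 0.17
[ 511.785 -175.075   86.208]
N 2 travel m [0.0, 0.0, 0.0225] rot [0.0, 0.0, 0.0] dist 45.0 deg 0.0
obst 1497 [[8.0, 33.0, -25.0], [4.0, 23.0, -22.0], [4.0, 10.0, -22.0], [-5.0, 34.0, -25.0], [4.0, -12.0, -25.0], [4.0, 1.0, 1.0], [3.0, -21.0, -24.0], [1.0, 1.0, 3.0], [-3.0, 3.0, 3.0], [6.0, -68.0, -24.0], [-5.0, -29.0, -24.0], [-26.0, -4.0, 611.0], [-28.0, 0.0, 613.0], [-19.0, -6.0, 628.0], [-28.0, 10.0, 621.0], [-26.0, 1.0, 621.0], [-18.0, -6.0, 634.0], [-29.0, 18.0, 626.0], [-26.0, 10.0, 629.0], [-24.0, 2.0, 629.0], [-18.0, -6.0, 637.0], [-29.0, 21.0, 631.0], [-25.0, 13.0, 634.0], [-25.0, 5.0, 632.0], [-19.0, -3.0, 641.0], [-40.0, 27.0, 613.0], [-28.0, 20.0, 635.0], [-24.0, 12.0, 640.0], [-22.0, 4.0, 640.0], [-18.0, -4.0, 644.0], [-44.0, 29.0, 611.0], [-28.0, 23.0, 640.0], [-24.0, 15.0, 643.0], [-24.0, 6.0, 639.0], [-18.0, -1.0, 648.0], [-21.0, -11.0, 638.0], [-32.0, 27.0, 637.0], [-27.0, 19.0, 643.0], [-23.0, 11.0, 647.0], [-20.0, 3.0, 650.0], [-20.0, -6.0, 646.0], [-44.0, 32.0, 618.0], [-30.0
[... 3887 characters left out ...]
0, 9.0, 677.0], [-40.0, 1.0, 675.0], [-40.0, -7.0, 673.0], [-40.0, -16.0, 669.0], [-43.0, -25.0, 661.0], [-45.0, 34.0, 682.0], [-44.0, 26.0, 681.0], [-42.0, 18.0, 681.0], [-42.0, 10.0, 679.0], [-40.0, 2.0, 678.0], [-41.0, -6.0, 674.0], [-41.0, -15.0, 670.0], [-43.0, -23.0, 664.0], [-45.0, 27.0, 683.0], [-43.0, 19.0, 683.0], [-42.0, 11.0, 682.0], [-42.0, 3.0, 677.0], [-41.0, -5.0, 676.0], [-42.0, -13.0, 673.0], [-44.0, -22.0, 665.0], [-44.0, 20.0, 683.0], [-42.0, 13.0, 684.0], [-43.0, 4.0, 680.0], [-42.0, -4.0, 678.0], [-42.0, -12.0, 674.0], [-44.0, -21.0, 668.0], [-44.0, 10.0, 682.0], [-44.0, 1.0, 679.0], [-44.0, -7.0, 677.0], [-45.0, -15.0, 672.0], [-45.0, 3.0, 681.0], [-44.0, -9.0, 677.0]]
```

No obstacles near the knob; the far points are the arm's own links. I'll lower in slow steps, close, and check.

Call:
play_rows(travel=[[-0.0081,0.0003,0.0304],[-0.0081,0.0003,0.0304],[-0.0081,0.0003,0.0304],[0,0,0.015],[0,0,0.015],[0,0,0.015],[0,0,0],[0,0,0]], rotation=[[-0.0008,-0.0002,-0.0006],[-0.0008,-0.0002,-0.0006],[-0.0008,-0.0002,-0.0006],[0,0,0],[0,0,0],[0,0,0],[0,0,0],[0,0,0]], grip=[0.5,0.5,0.5,0.5,0.5,0.5,0.5,0])

```text
clock: 2.2
position: [510.8, -177.3, 85.8]
ee_rot: [0.099, 0.98, -0.018, 0.172]
contact_force: [-0.1, 0.3, -0.0]
gripper_width: 31.7
```

Call:
play_rows(travel=[[0,0,0],[0,0,0],[0,0,0],[0,0,0]], rotation=[[0,0,0],[0,0,0],[0,0,0],[0,0,0]], grip=[0,0,0,0])

```text
clock: 2.53
position: [512.3, -176.2, 87.8]
ee_rot: [0.098, 0.98, -0.017, 0.174]
contact_force: [-1.3, -2.4, 3.0]
gripper_width: 13.6
```

Call:
play_rows(travel=[[0.004,0,0],[0.004,0,0],[0.004,0,0],[0.004,0,0],[0,0,0],[0,0,0]], rotation=[[0,0,0],[0,0,0],[0,0,0],[0,0,0],[0,0,0],[0,0,0]], grip=[0,0,0,0,0,0])

```text
clock: 3.03
position: [497.2, -173.3, 82.3]
ee_rot: [0.098, 0.98, -0.016, 0.172]
contact_force: [0.8, -0.8, -5.2]
gripper_width: 14.0
```

Call:
play_rows(travel=[[0.002,0,0],[0.002,0,0],[0.002,0,0],[0,0,0],[0,0,0]], rotation=[[0,0,0],[0,0,0],[0,0,0],[0,0,0],[0,0,0]], grip=[0,0,0,0,0])

```text
clock: 3.45
position: [492.6, -172.3, 80.7]
ee_rot: [0.097, 0.98, -0.015, 0.17]
contact_force: [7.8, -0.8, -14.6]
gripper_width: 13.8
```

Call:
play_rows(travel=[[0.0015,0,0.0005],[0.0015,0,0.0005],[0,0,0],[0,0,0]], rotation=[[0,0,0],[0,0,0],[0,0,0],[0,0,0]], grip=[0,0,0,0])

```text
clock: 3.78
position: [491.2, -172.1, 80.3]
ee_rot: [0.097, 0.981, -0.014, 0.17]
contact_force: [8.5, -1.1, -15.4]
gripper_width: 13.5
```

Call:
play_rows(travel=[[0.001,0,0],[0.001,0,0],[0,0,0],[0,0,0]], rotation=[[0,0,0],[0,0,0],[0,0,0],[0,0,0]], grip=[0,0,0,0])

```text
clock: 4.12
position: [489.2, -171.7, 79.6]
ee_rot: [0.097, 0.981, -0.014, 0.169]
contact_force: [10.4, 0.0, -19.6]
gripper_width: 13.8
```

Call:
play_rows(travel=[[0.001,0,0.001],[0.001,0,0.001],[0,0,0],[0,0,0]], rotation=[[0,0,0],[0,0,0],[0,0,0],[0,0,0]], grip=[0,0,0,0])

```text
clock: 4.45
position: [489.3, -171.7, 79.5]
ee_rot: [0.096, 0.981, -0.013, 0.17]
contact_force: [7.0, 3.4, -9.4]
gripper_width: 14.0
```

```bash
python3 look.py clamp
```

```text
4.45 [ 489.283 -171.738   79.49 ] [ 0.096  0.981 -0.013  0.17 ] 14.013120157958692
```

View pics/clamp.png

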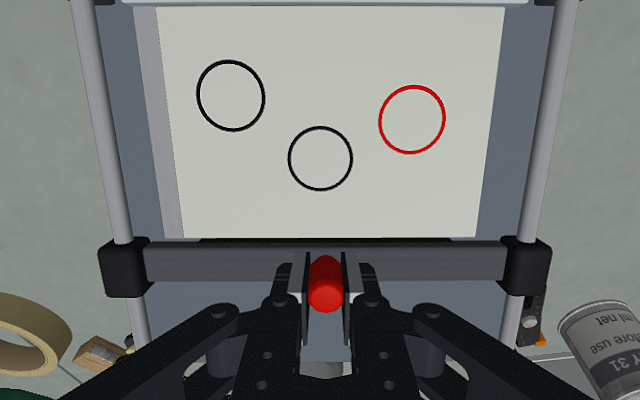

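The picture shows the bar face on the panel's upper edge (row 238) and the panel's lower edge at the lip (row 5). I'll push a bit more to confirm it's firmly stopped.

Call:
play_rows(travel=[[0.0015,0,0],[0.0015,0,0],[0.0015,0,0],[0,0,0],[0,0,0],[0,0,0]], rotation=[[0,0,0],[0,0,0],[0,0,0],[0,0,0],[0,0,0],[0,0,0]], grip=[0,0,0,0,0,0])

```text
clock: 5.0
position: [489.0, -171.6, 79.6]
ee_rot: [0.095, 0.981, -0.013, 0.171]
contact_force: [22.3, -4.8, -25.0]
gripper_width: 13.7
```

```bash
python3 - <<'E'
from h import *
B=bedR(-11.3)
s=arm.read_state(); f=np.array(s['contact_force']); p=np.array(s['position']); print(f, f@B, p@B-np.array([489.28,-171.74,79.49])@B, s['wrist_torque'])
d=grab('wrist'); P=cloud(d).reshape(-1,3); c=d['image'].reshape(-1,3).astype(int)
np.savez('w_pushed.npz',P=P,img=d['image'])
ok=np.isfinite(P).all(1); b=P@B
red=ok&(c[:,2]>c[:,1]+60)&(c[:,2]>c[:,0]+60)
print(np.median(b[ok&(c.min(1)>150)],0))
r=b[red&(b[:,2]<-105)&(b[:,2]>-122)]; mn,mx=r.min(0),r.max(0)
print('ring',len(r),mn,mx,(mn+mx)/2,B@((mn+mx)/2))
# profile along bed x through panel mid: heights -> lip
g=ok&(abs(b[:,1]+62)<15)&(b[:,0]<420)&(b[:,0]>370)
q=b[g]; 
for x in range(376,412,2):
    t=q[abs(q[:,0]-x)<1]
    if len(t): print(x,np.median(t[:,2]).round(1),c[g][abs(q[:,0]-x)<1].mean(0).round())
E
```

```text
[ 22.266  -4.791 -25.019] [ 12.843  -0.335 -31.299] [-0.292  0.098  0.183] [-0.817 -3.002 -0.038]
[ 440.279  -69.64  -113.265]
ring 745 [ 428.18   -77.537 -119.226] [ 542.825  -19.082 -105.011] [ 485.503  -48.31  -112.118] [ 475.517 -144.282   60.695]
396 -110.3 [189. 186. 178.]
398 -111.5 [156. 157. 150.]
400 -113.3 [181. 190. 187.]
402 -113.3 [181. 189. 186.]
404 -113.2 [181. 190. 187.]
406 -113.4 [181. 190. 187.]
408 -113.4 [181. 190. 187.]
410 -113.4 [182. 190. 187.]
```

The bar has stopped hard: 13 N along the slope for a commanded 4.5 mm, and only 0.3 mm of motion. Releasing and going to look at the gauge.

Call:
play_rows(travel=[[0,0,0],[0,0,0],[0,0,0],[0,0,-0.015],[0,0,-0.025],[0,0,-0.03],[0,0,-0.03],[0,0,-0.03],[0,0,0]], rotation=[[0,0,0],[0,0,0],[0,0,0],[0,0,0],[0,0,0],[0,0,0],[0,0,0],[0,0,0],[0,0,0]], grip=[0.5,0.5,0.5,0.6,0.6,0.6,0.6,0.6,0.6])

```text
clock: 5.8
position: [442.8, -164.7, 208.2]
ee_rot: [0.097, 0.98, -0.012, 0.175]
contact_force: [1.1, -0.4, -0.2]
gripper_width: 51.4
```

```bash
python3 - <<'E'
from h import *
s=arm.read_state(); R0=Ro.from_quat(s['ee_rot']).as_matrix()
a=np.radians(72); M=tool_for(np.array([0,0,-1.]),np.array([np.cos(a),np.sin(a),0]),R0); print(M)
plan([507,111,250],M)
# panel after release
B=bedR(-11.3); d=grab('wrist'); P=cloud(d).reshape(-1,3); c=d['image'].reshape(-1,3).astype(int); np.savez('w_rel.npz',P=P,img=d['image'])
ok=np.isfinite(P).all(1); b=P@B
red=ok&(c[:,2]>c[:,1]+60)&(c[:,2]>c[:,0]+60)
r=b[red&(b[:,2]<-105)&(b[:,2]>-122)&(b[:,0]<465)]
for _ in range(3):
    A=np.c_[2*r[:,:2],np.ones(len(r))]; x=np.linalg.lstsq(A,(r[:,:2]**2).sum(1),rcond=None)[0]; rad=np.sqrt(x[2]+x[0]**2+x[1]**2)
    e=abs(np.hypot(*(r[:,:2]-x[:2]).T)-rad); r=r[e<2]
zc=np.median(b[ok&(c.min(1)>150)&(np.hypot(*(b[:,:2]-x[:2]).T)<12)][:,2]); print('ring',len(r),x[:2],rad,zc,B@[x[0],x[1],zc])
k=b[red&(b[:,2]>-85)]; print('knob x',k.min(0),k.max(0))
E
```

```text
[[-0.951  0.309  0.   ]
 [ 0.309  0.951  0.   ]
 [ 0.     0.    -1.   ]]
N 8 travel m [-0.0003, 0.0355, -0.005] rot [0.0038, 0.044, 0.0145] dist 286.2 deg 21.29
ring 204 [443.044 -34.162] 13.937325170086076 -113.20674784385696 [ 439.529 -122.664   45.15 ]
knob x [501.181 -79.271 -84.815] [515.518 -64.503 -75.841]
```

Call:
play_rows(travel=[[-0.0003,0.0355,-0.005],[-0.0003,0.0355,-0.005],[-0.0003,0.0355,-0.005],[-0.0003,0.0355,-0.005],[-0.0003,0.0355,-0.005],[-0.0003,0.0355,-0.005],[-0.0003,0.0355,-0.005],[-0.0003,0.0355,-0.005],[0,0,0],[0,0,0]], rotation=[[0.0038,0.044,0.0145],[0.0038,0.044,0.0145],[0.0038,0.044,0.0145],[0.0038,0.044,0.0145],[0.0038,0.044,0.0145],[0.0038,0.044,0.0145],[0.0038,0.044,0.0145],[0.0038,0.044,0.0145],[0,0,0],[0,0,0]], grip=[0.6,0.6,0.6,0.6,0.6,0.6,0.6,0.6,0.6,0.6])

```text
clock: 6.68
position: [506.5, 112.5, 241.2]
ee_rot: [0.156, 0.988, -0.001, -0.008]
contact_force: [-0.2, -0.7, -0.4]
gripper_width: 51.0
```

```bash
python3 look.py gauge; python3 - <<'E'
from h import *
z=np.load('w_gauge.npz'); P=z['P'].reshape(-1,3); ok=np.isfinite(P).all(1)&(np.hypot(P[:,0]-507,P[:,1]-111)<60)
t=P[ok&(P[:,2]>140)&(P[:,2]<152)]; print('top',len(t),np.median(t,0),cv2.minAreaRect(t[:,:2].astype(np.float32)))
h=P[ok&(abs(P[:,2]-62)<5)]; print('holder',len(h),cv2.minAreaRect(h[:,:2].astype(np.float32)))
E
```

```text
6.6833 [506.458 112.499 241.174] [ 0.156  0.988 -0.001 -0.008] 51.04586723604437
top 1835 [507.759 113.593 144.537] ((509.1366271972656, 113.04471588134766), (28.578201293945312, 37.94233703613281), 73.05722045898438)
holder 1541 ((509.74041748046875, 113.17843627929688), (52.13859939575195, 60.41041946411133), 73.89960479736328)
```

View pics/gauge.png

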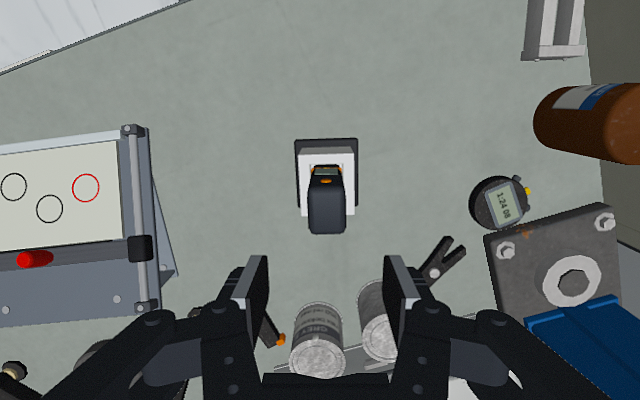

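The picture shows the gauge standing in its holder at (326,195), clear all round; the tins beyond are lower than the finger ends. The rect fit gives 28.6 x 37.9 mm, as it must.

```bash
python3 - <<'E'
from h import *
s=arm.read_state(); R0=Ro.from_quat(s['ee_rot']).as_matrix()
a=np.radians(73.5); M=tool_for(np.array([0,0,-1.]),np.array([np.cos(a),np.sin(a),0]),R0)
plan([509.3,113.1,170],M,N=3); plan([509.3,113.1,97.3],M)
E
```

```text
N 3 travel m [-0.0012, 0.001, 0.0237] rot [-0.0018, -0.005, -0.0089] dist 71.3 deg 1.78
N 4 travel m [-0.0011, 0.0008, 0.036] rot [-0.0013, -0.0038, -0.0067] dist 143.9 deg 1.78
```

Call:
play_rows(travel=[[-0.0012,0.001,0.0237],[-0.0012,0.001,0.0237],[-0.0012,0.001,0.0237],[0,0,0],[0,0,0]], rotation=[[-0.0018,-0.005,-0.0089],[-0.0018,-0.005,-0.0089],[-0.0018,-0.005,-0.0089],[0,0,0],[0,0,0]], grip=[0.6,0.6,0.6,0.6,0.6])

```text
clock: 7.15
position: [508.5, 111.4, 170.9]
ee_rot: [0.144, 0.99, -0.0, -0.0]
contact_force: [0.1, 0.9, 0.7]
gripper_width: 50.9
```

```bash
python3 - <<'E'
from h import *
s=arm.read_state(); R0=Ro.from_quat(s['ee_rot']).as_matrix(); print(R0,s['position'])
a=np.radians(73.5); M=tool_for(np.array([0,0,-1.]),np.array([np.cos(a),np.sin(a),0]),R0)
plan([509.3,113.1,97.3],M,N=4)
E
```

```text
[[-0.958  0.286 -0.   ]
 [ 0.286  0.958 -0.001]
 [ 0.    -0.001 -1.   ]] [508.497 111.435 170.886]
N 4 travel m [-0.0001, 0.0005, 0.0184] rot [-0.0002, -0.0, -0.0004] dist 73.6 deg 0.1
```

Call:
play_rows(travel=[[-0.0001,0.0005,0.0184],[-0.0001,0.0005,0.0184],[-0.0001,0.0005,0.0184],[-0.0001,0.0005,0.0184],[0,0,0],[0,0,0],[0,0,0],[0,0,0],[0,0,0],[0,0,0]], rotation=[[0,0,0],[0,0,0],[0,0,0],[0,0,0],[0,0,0],[0,0,0],[0,0,0],[0,0,0],[0,0,0],[0,0,0]], grip=[0.6,0.6,0.6,0.6,0.6,0,0,0,0,0])

```text
clock: 7.98
position: [511.7, 114.6, 100.0]
ee_rot: [0.143, 0.99, 0.001, 0.002]
contact_force: [-1.2, -3.9, 6.2]
gripper_width: 27.2
```

Call:
play_rows(travel=[[0,0,0],[0,0,-0.005],[0,0,-0.01],[0,0,-0.02],[0,0,-0.03],[0,0,-0.03],[0,0,-0.03],[0,0,0],[0,0,0],[0,0,0]], rotation=[[0,0,0],[0,0,0],[0,0,0],[0,0,0],[0,0,0],[0,0,0],[0,0,0],[0,0,0],[0,0,0],[0,0,0]], grip=[0,0,0,0,0,0,0,0,0,0])

```text
clock: 8.82
position: [510.0, 115.0, 222.9]
ee_rot: [0.144, 0.99, 0.001, 0.001]
contact_force: [-0.1, -0.2, -1.6]
gripper_width: 27.8
```

```bash
python3 look.py held; python3 - <<'E'
from h import *
s=arm.read_state(); R0=Ro.from_quat(s['ee_rot']).as_matrix(); p=np.array(s['position']); print(R0,p)
z=np.load('w_held.npz'); P=z['P'].reshape(-1,3); T=(P-p)@R0
b=P[np.isfinite(P).all(1)]
side=grab('side'); SP=cloud(side); q=SP.reshape(-1,3); T2=(q-p)@R0
m=(abs(T2[:,0])<40)&(abs(T2[:,1])<30)&(T2[:,2]>-15)&(T2[:,2]<110)
t=T2[m]; 
for lo in range(-15,110,8):
    r=t[(t[:,2]>=lo)&(t[:,2]<lo+8)]
    if len(r)>3: print(lo,len(r),'x',np.percentile(r[:,0],[3,97]),'y',np.percentile(r[:,1],[3,50,97]))
ij=np.argwhere(m.reshape(400,640)); v0,u0=ij.min(0); v1,u1=ij.max(0); print(u0,u1,v0,v1,t[:,2].max())
vc,uc=(v0+v1)//2,(u0+u1)//2
cv2.imwrite('pics/heldside.png',cv2.resize(side['image'][max(vc-50,0):vc+50,max(uc-60,0):uc+60],None,fx=4,fy=4,interpolation=cv2.INTER_CUBIC))
w=cv2.imread('pics/held.png'); s2=cv2.imread('pics/heldside.png'); s2=cv2.resize(s2,(480,400)); w=cv2.resize(w[:, 160:480],(320,400)); cv2.imwrite('pics/held2.png',np.hstack([w,s2]))
E
```

```text
8.8167 [509.989 115.029 222.945] [0.144 0.99  0.001 0.001] 27.806611769848
[[-0.959  0.285  0.001]
 [ 0.285  0.959  0.001]
 [-0.     0.001 -1.   ]] [509.733 114.759 222.162]
-15 21 x [-19.032  16.626] y [-29.34  -17.592  -7.513]
-7 21 x [-19.293  17.173] y [-27.721 -21.748  -8.885]
1 20 x [-18.961  17.407] y [-19.826 -13.86   -6.938]
9 23 x [-19.086  17.2  ] y [-19.082 -14.277  -7.832]
17 25 x [-19.358  17.235] y [-20.512 -13.892  -8.602]
25 24 x [-18.546  17.346] y [-18.23  -13.968  -6.78 ]
33 24 x [-19.369  17.246] y [-21.958 -15.254 -10.846]
41 19 x [-17.897  17.481] y [-17.969 -13.935 -10.641]
49 14 x [-14.806  12.305] y [-16.574 -13.044 -10.353]
57 9 x [-8.002  6.062] y [-15.444 -10.257  -8.036]
65 8 x [-7.841  7.512] y [-12.787  -9.728  -5.111]
73 8 x [-7.774  7.205] y [-13.294  -8.576  -3.286]
81 6 x [-4.359  4.172] y [-10.06   -5.466  -3.675]
292 302 147 173 89.36719685404074
```

View pics/held2.png

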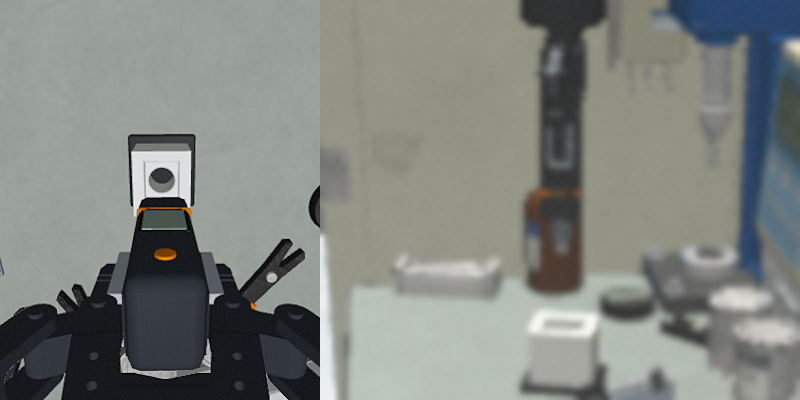

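The gauge is held straight, tool axes aligned and without slip (125 mm lift followed; side profile centred within about 1 mm). The tip is about 87 mm beyond the TCP.

```bash
python3 - <<'E'
from h import *
B=bedR(-11.3); s=arm.read_state(); R0=Ro.from_quat(s['ee_rot']).as_matrix()
M=tool_for(-B[:,2],B[:,1],R0); C=np.array([439.5,-122.7,45.15])
print(C+B[:,2]*150); plan(C+B[:,2]*150,M,vmax=30)
E
```

```text
[ 389.192 -112.647  186.104]
N 9 travel m [0.0073, -0.0278, 0.0028] rot [-0.0017, -0.0388, -0.0101] dist 259.8 deg 20.68
```

Call:
play_rows(travel=[[0.0073,-0.0278,0.0028],[0.0073,-0.0278,0.0028],[0.0073,-0.0278,0.0028],[0.0073,-0.0278,0.0028],[0.0073,-0.0278,0.0028],[0.0073,-0.0278,0.0028],[0.0073,-0.0278,0.0028],[0.0073,-0.0278,0.0028],[0.0073,-0.0278,0.0028],[0,0,0],[0,0,0],[0,0,0]], rotation=[[-0.0017,-0.0388,-0.0101],[-0.0017,-0.0388,-0.0101],[-0.0017,-0.0388,-0.0101],[-0.0017,-0.0388,-0.0101],[-0.0017,-0.0388,-0.0101],[-0.0017,-0.0388,-0.0101],[-0.0017,-0.0388,-0.0101],[-0.0017,-0.0388,-0.0101],[-0.0017,-0.0388,-0.0101],[0,0,0],[0,0,0],[0,0,0]], grip=[0,0,0,0,0,0,0,0,0,0,0,0])

```text
clock: 9.92
position: [390.8, -112.7, 186.9]
ee_rot: [0.097, 0.98, -0.017, 0.174]
contact_force: [0.8, -1.0, -0.1]
gripper_width: 27.4
```

```bash
python3 look.py over; python3 - <<'E'
from h import *
B=bedR(-11.3); z=np.load('w_over.npz'); P=z['P'].reshape(-1,3); c=z['img'].reshape(-1,3).astype(int)
s=arm.read_state(); R0=Ro.from_quat(s['ee_rot']).as_matrix(); p=np.array(s['position'])
ok=np.isfinite(P).all(1); b=P@B
red=ok&(c[:,2]>c[:,1]+60)&(c[:,2]>c[:,0]+60)
r=b[red&(abs(b[:,2]+113)<6)&(b[:,0]<465)&(b[:,0]>420)&(abs(b[:,1]+34)<20)]
x,y=r[:,0],r[:,1]; print('ring pts',len(r),r.min(0),r.max(0))
A=np.c_[2*r[:,:2],np.ones(len(r))]; q=np.linalg.lstsq(A,(r[:,:2]**2).sum(1),rcond=None)[0]; print('fit',q[:2],np.sqrt(q[2]+q[0]**2+q[1]**2))
zc=np.median(b[ok&(c.min(1)>150)&(abs(b[:,2]+113)<6)][:,2]); C=B@[443.04,-34.16,zc]; print('zc',zc,C)
print('tool err deg',np.degrees(np.arccos(-R0[:,2]@B[:,2])),'TCP bed rel',(p-C)@B)
M=tool_for(-B[:,2],B[:,1],R0)
for h in (110,92): plan(C+B[:,2]*h,M)
E
```

```text
9.9167 [ 390.808 -112.652  186.913] [ 0.097  0.98  -0.017  0.174] 27.363764276430523
ring pts 119 [ 428.838  -48.779 -114.644] [ 452.488  -20.058 -111.125]
fit [442.914 -34.15 ] 13.95090414461856
zc -113.06444718675155 [ 439.478 -122.652   45.283]
tool err deg 0.17700082673442327 TCP bed rel [  2.281   0.792 150.157]
N 2 travel m [0.0012, -0.0004, 0.0201] rot [0.0007, 0.0014, 0.0003] dist 40.2 deg 0.18
N 2 travel m [0.0012, -0.0004, 0.0291] rot [0.0007, 0.0014, 0.0003] dist 58.2 deg 0.18
```

View pics/over.png

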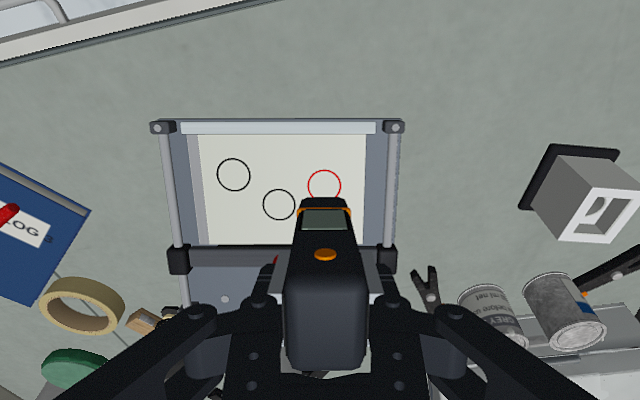

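The view shows the ring at (324,185), with the gauge in front of it and the bar still on the panel. The ring fit agrees with the earlier one within 0.2 mm. Descending to about 5 mm short of contact.

Call:
play_rows(travel=[[0.0012,-0.0004,0.018],[0.0011,-0.0004,0.015],[0,0,0.01],[0,0,0.008],[0,0,0.004],[0,0,0.003],[0,0,0],[0,0,0],[0,0,0]], rotation=[[0.0007,0.0014,0.0003],[0.0007,0.0014,0.0003],[0,0,0],[0,0,0],[0,0,0],[0,0,0],[0,0,0],[0,0,0],[0,0,0]], grip=[0,0,0,0,0,0,0,0,0])

```text
clock: 10.72
position: [408.3, -116.6, 132.3]
ee_rot: [0.097, 0.98, -0.017, 0.173]
contact_force: [-1.2, 0.2, -1.1]
gripper_width: 27.5
```

```bash
cat > chk.py <<'E'
from h import *
B=bedR(-11.3); C=np.array([439.48,-122.65,45.28]); F=[];X=[];G=[]
for _ in range(3):
    s=arm.read_state(); F.append(np.array(s['contact_force'])@B); X.append((np.array(s['position'])-C)@B); G.append(s['gripper_width'])
    optics.get_image('top')
R0=Ro.from_quat(s['ee_rot']).as_matrix()
print('F bed',np.mean(F,0),'TCP rel',np.mean(X,0),'std',np.std(X,0),'tip rel',np.mean((np.array(X)+(R0[:,2]@B)*87),0),'tilt',np.degrees(np.arccos(-R0[:,2]@B[:,2])),np.mean(G),s['clock'])
E
python3 chk.py
```

```text
F bed [-0.754  0.021 -1.029] TCP rel [-0.091 -0.225 92.662] std [0.04  0.048 0.034] tip rel [ 0.006 -0.19   5.662] tilt 0.06777791432237412 27.639625337305322 10.8167
```

Call:
play_rows(travel=[[0,0,0.001],[0,0,0.001],[0,0,0.001],[0,0,0.001],[0,0,0],[0,0,0]], rotation=[[0,0,0],[0,0,0],[0,0,0],[0,0,0],[0,0,0],[0,0,0]], grip=[0,0,0,0,0,0])

```text
clock: 11.37
position: [409.2, -117.1, 128.0]
ee_rot: [0.097, 0.98, -0.017, 0.173]
contact_force: [-0.3, -0.5, 0.3]
gripper_width: 27.1
```

```bash
python3 chk.py
```

```text
F bed [0.174 0.131 0.414] TCP rel [-0.58  -0.513 88.259] std [0.006 0.009 0.015] tip rel [-0.589 -0.522  1.259] tilt 0.008125628035801233 27.2620926412433 11.4667
```

Call:
play_rows(travel=[[0,0,0.001],[0,0,0.001],[0,0,0],[0,0,0]], rotation=[[0,0,0],[0,0,0],[0,0,0],[0,0,0]], grip=[0,0,0,0])

```text
clock: 11.85
position: [409.9, -117.3, 126.1]
ee_rot: [0.097, 0.98, -0.017, 0.173]
contact_force: [-2.0, 0.5, 1.3]
gripper_width: 27.6
```

```bash
python3 chk.py
```

```text
F bed [-0.855 -0.176  1.732] TCP rel [-0.569 -0.523 86.277] std [0.015 0.008 0.01 ] tip rel [-0.577 -0.534 -0.723] tilt 0.008878925512721405 27.410722894013848 11.95
```

Call:
play_rows(travel=[[0,0,0.001],[0,0,0.001],[0,0,0],[0,0,0]], rotation=[[0,0,0],[0,0,0],[0,0,0],[0,0,0]], grip=[0,0,0,0])

```text
clock: 12.33
position: [410.6, -117.4, 124.3]
ee_rot: [0.097, 0.98, -0.017, 0.173]
contact_force: [-1.8, -0.1, 3.7]
gripper_width: 27.6
```

```bash
python3 chk.py
```

```text
F bed [-0.288 -0.359  2.995] TCP rel [-0.587 -0.525 84.27 ] std [0.025 0.007 0.007] tip rel [-0.598 -0.537 -2.73 ] tilt 0.010630822354051302 27.430067997074218 12.4333
```

Contact began near h≈88.5. The force then rose about 0.65 N/mm, matching the spring, and is now about 4 N with the sleeve about 4.5 mm in. One last look before handing in.

```bash
python3 - <<'E'
from h import *
w=grab('wrist'); s=grab('side'); W=w['image'][60:380,120:520]; S=cv2.resize(s['image'][170:270,250:350],(320,320),interpolation=cv2.INTER_CUBIC)
cv2.imwrite('pics/final.png',np.hstack([W,S]))
B=bedR(-11.3); P=cloud(w).reshape(-1,3); c=w['image'].reshape(-1,3).astype(int); b=P@B
red=np.isfinite(P).all(1)&(c[:,2]>c[:,1]+60)&(c[:,2]>c[:,0]+60)
r=b[red&(abs(b[:,2]+113)<6)&(abs(b[:,0]-443)<20)&(abs(b[:,1]+34)<20)]; print('ring',len(r),r.min(0),r.max(0))
E
```

```text
ring 49 [ 428.427  -42.238 -114.737] [ 430.87   -26.65  -111.544]
```

View pics/final.png

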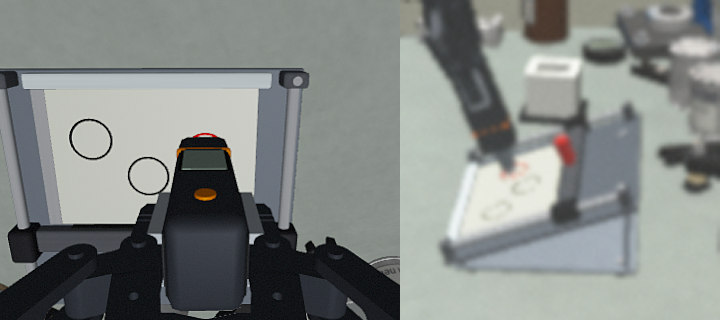

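The probe stands in the red ring (right half, about (510,168)), square to the panel, and the bar is still on the panel. Ring lower edge x = 428.4, against 428.8 before contact, so the panel hasn't moved. Handing in.

```bash
python3 -c "
from bench import workorder
print(workorder.job_done())"
```

```text
the job is handed in; nothing more can be done
None
```

I slid the clamp bar down until it stopped hard on the panel, then took the gauge from its holder. I set its probe in the red ring and handed the job in at about 12.5 s with the gauge still held there. No verdict was reported.

My last checks, all from my own measurements:
- **Clamp:** The bar took 13 N along the slope and moved only 0.3 mm for a commanded 4.5 mm. After release, the knob sat 65.3 mm up the slope from the ring, against 66 mm expected with the panel home. The ring's lower edge stayed within about 0.5 mm when the probe pressed.
- **Probe position:** The tip is about 1 mm from the ring's centre and the gauge is within 0.2° of square to the fitted panel. Camera calibration adds about 2 mm to the position.
- **Probe force:** It reads about 4 N, with the sleeve about 4.5 mm in. The force rose 0.65 N/mm, against the spring's 0.7 N/mm. The force readings scatter by about 1 N, so the sleeve depth is good to about 1.5 mm.
- **Small disagreements:** The gripper read 13.6 mm on the 16 mm knob. While dragging the bar, the gripper also pulled it away from the bed with up to about 30 N.
- **Other things on the bench:** I didn't touch anything else as far as I could tell. I didn't measure their positions again at the end.

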